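# Line up the pick-by-laser pointer

## Robot

A 6-joint arm with a two-finger parallel gripper is mounted at the origin on the work surface. World frame = base frame: x ahead of the robot, y to its left, z up, the work surface at z = 0. Lengths are in m, angles in degrees, forces in N, time in s.
With the tool pointing down it reaches from about 0.375 to 0.9 m from the base axis. Payload 3.1 kg.
Tool frame: the origin (TCP) lies between the finger pads; the fingertips stand 22 mm ahead of it and the grasp point (between the pads) lies 3 mm ahead of it (bot.tip_extent is the distance from the TCP to the fingertips, in m); y points along the fingers, z is the direction in which the jaws open and shut, and the axes are right-handed (so a half turn about y gives the same grasp; the last joint's range is limited). The gripper opens to 87 mm and grips with 3 to 60 N. Pads are 19 mm wide; open, the fingers measure 117 mm over their backs; the gripper's body (75 mm by 190 mm) begins 51 mm behind the grasp point.
Start: joints at [53.428, 30.224, 82.088, -0, 67.689, -10.227], TCP at [0.277, 0.56, 0.245] pointing down, gripper open.
Joint ranges: [-176.69, 176.69], [-43.24, 126.21], [12.49, 139.97], [-82, 262], [0, 151.66], [-163.58, 163.58]. Speed limits (degrees/s): [159.86, 159.86, 180, 180, 180, 180].

## Interface

Orientations are given as a 3x3 rotation matrix whose columns are the frame's x, y, z axes.
In Python, from rig import bot, eyes, models gives the robot as it stands. The module is installed in compiled form; this text tells all that it offers.
- The arm moves only by the tool arm_command, never from a script. Its arguments are lists of equal length, an entry for each row: "translation": the shift along the tool's x, y, z each as a share of 0.08 m, from -1 to 1, a list of three; "rotation": the turn, a rotation vector about the tool's x, y, z each as a share of 60 degrees, from -1 to 1, a list of three; "grip": the closure, from -1 (fully open) to 1 (shut), so that 0 is half open. In form: {"translation": [[x, y, z], ...], "rotation": [[rx, ry, rz], ...], "grip": [grip, ...]}. A call has 1 to 5 rows; each row is the pose to reach, as a shift and turn from the pose commanded when the call began, along the tool's axes at that moment; what a row does not reach only later rows make up. A row lasts 1/10 s, in which the tool goes at most 50 mm and 8.59 degrees, less where a joint would pass 70% of its speed; a pose out of reach is approached as far as the arm can. A call with a number of a shift or a turn outside -1 to 1 is refused whole. A call with a gripper value outside its range is refused whole. The fingers move at their own pace and stop on an object; the grip force is fixed at half the most. Time passes only in rows, so rows that repeat a pose let the fingers close. It gives the time, the measured TCP pose, the force and the opening at its end, in the units of the state.
- bot.read_state(): the state, without advancing time (a new reading comes with each control period).
- eyes.capture(name): name is "scene" or "top" or "wrist"; returns a dict with "image" (384x512x3 uint8, blue, green, red), "mtx" (3x3 intrinsics, pixels), "rvec" (rotation vector, rad) and "tvec" (3), from world to camera coordinates, as OpenCV has them; the wrist camera has in their place "hand_eye" (4x4, takes a point from camera to tool coordinates, whose origin is the TCP and whose axes are the tool frame's). Camera axes: x right, y down, z forward; pixel columns grow to the right and rows downward; lengths in m; the calibration is good to about 2 mm. A picture is of the moment at which its call begins: read the wrist's pose just before it. There is no depth.
- bot.hand_in(): hands the job in, once; it reports no verdict.
Trained networks look in the newest picture that a camera, given by its name, has taken for a name from the list of things; names that differ only in an ending like _2 or _b are one class to them, and where a whole thing is asked for, a point or a joint stands for the part that bears it (a point fixed in the world has none). Each returns a list of dicts, best first, with "conf" (0 to 1); they miss things now and then, are a little off and sometimes report something else, mostly with a low value. They report only what shows in the picture. A call takes as long as a camera call.
- models.recognise(camera, thing): "extent" ([left, top, right, bottom] as shares, 0 to 1, of the picture: columns of its width, rows of its height, round what is visible of it).
- models.spot_point(camera, thing): "point" ([column, row] as shares, 0 to 1, of the picture: columns of its width, rows of its height: a listed point, or the origin of a listed thing).
The state is a dict: "time_s": time; "joint_positions": joint angles; "qvel": joint speeds; "tau": joint torques, N m; "position": TCP position; "tcp_rot": TCP orientation; "force": force on the tool from outside, world axes, zero at the start; "moment": the same for the moment, N m; "opening": opening from 0.0 (shut) to 1.0 (fully open).
Only numpy, scipy, OpenCV 4.12 (cv2) and the standard library are available. Lean on these libraries where they do the work, as an engineer would, in place of code of your own. Each camera call takes 0.05 s, during which the arm holds its last target. There are 200 camera calls.

## Task

Line up the laser pointer of the picking bench: first slide the dust cover fully open by its upright tab, off the calibration plate, then turn the pointer's two wing screws in turn until the red laser spot covers the centre of the cross (not the ring or the triangle), and let go. Leave the cover open, and the parts bin, the bearing and the spanner where they are.

Things in the scene. Friction and masses are not known exactly. Their poses are not given: they have to be found in the camera images.
- station: Pointer station, fixed to the bench: aluminium base plate 350 x 390 x 12 mm with the mirror head (middle), a white pillar with the left wing screw (+y side) and the calibration plate (ahead, +x). Origin on the bench on the head's upright pan axis. Axes: z up; x along the throw of the beam, which points away from the robot and to its right; y to the left of that.
- screw_left_grip (a point): On the axis of the pan screw, on the pillar top; station (-44, 165, 194) mm. Axes: z = screw axis, outward: up, leaning 26 degrees from vertical towards station -x; x = along the wing. Wing: dark steel bar 60 mm long, 14 mm thick (y), reaching from 24 mm below to 14 mm above this point, on a round collar of radius 16 mm. Grip across its thickness, with the tool along the screw axis.
- screw_right_grip (a point): On the axis of the tilt screw, on the back of the mirror's white frame (140 x 90 mm) on the panning head; about station (-37, 0, 223) mm, 165 mm from the left one. Wing of the same make and size, same lean; axes likewise (z outward, x along the wing). It swings with the head: axis and place turn about the station's z axis by 0.13 rad per rad of the left screw.
- screw_left (a joint): Angle of the left (pan) wing screw, rad, -1.7 to 1.7; positive = anticlockwise looking at its head; at 0 its wing lies in the station's x-z plane. Each +1 rad pans head and spot by +0.13 rad (anticlockwise from above) about the station's z axis: about 25 mm of the spot along station +y. Needs about 0.15 N m; stays where it is left.
- screw_right (a joint): Angle of the right (tilt) wing screw, rad, -1.7 to 1.7; positive = anticlockwise looking at its head; at 0 its wing lies in the head's upright x-z plane. Each +1 rad moves the spot 25 mm straight outwards from the station's z axis (at 0 the spot lies 192 mm from it). Needs about 0.08 N m; stays where it is left.
- cover (a joint): Travel of the dust cover, m: 0 = shut over the plate, 0.12 = fully open, end stop. It slides on two rails along station -y, friction about 1.5 N, and stays where it is left.
- cover_tab (a point): On the cover's upright steel tab, 60 mm wide (station x), 10 mm thick (station y), 44 mm high: it reaches from 27 mm below to 17 mm above this point, from the cover's top 38 mm above the bench to 82 mm. The cover is a grey sheet 122 x 118 x 5 mm; shut, the tab stands at station (192, 40) mm.
- spot (a point): Centre of the red laser spot, a disc 10 mm across, on the grey calibration plate (118 x 118 mm, centred at station (192, 0), top 24 mm above the bench). Under the cover, and out of sight, while that is shut.
- mark_cross: The target: a white disc 36 mm across, 1 mm thick, on the grey calibration plate, with a black cross (26 mm arms). Origin at its centre. Fixed.
- mark_ring: Another such disc with a black ring; not the target. Origin at its centre. Fixed.
- mark_triangle: Another such disc with a black triangle; not the target. Origin at its centre. Fixed.
- parts_bin: Bystander: loose clear plastic bin with nuts, 160 x 110 x 60 mm, on the bench to the right of the station. Origin at the centre of its underside.
- bearing: Bystander: loose steel bearing, 84 mm across, 22 mm high, on the bench to the left. Origin at the centre of its underside.
- spanner: Bystander: loose spanner, 180 mm long, on the bench to the left, nearer the robot. Origin below its middle.

How it is judged (in metres and radians):
On the way, in this order (a step that is already met when the one before it is completed fails the run):
1. the dust cover is slid fully open (past 110 of 120 mm) (value of joint cover above 0.11 m), for 0.2 s.
2. the spot covers the centre of the cross (horizontal distance between spot and mark_cross below 0.005 m), for 0.2 s.
At the end, for the whole second after the job is handed in: The cover stands open past 110 mm (fully open is 120 mm), the spot's centre lies within 5 mm of the centre of the cross (so that the 10 mm spot covers it), and both screws are still (value of joint cover above 0.11 m and horizontal distance between spot and mark_cross below 0.005 m and velocity of joint screw_left between -0.05 and 0.05 rad/s and velocity of joint screw_right between -0.05 and 0.05 rad/s); the robot touches nothing.
It fails at once if the parts bin is moved by more than 20 mm (distance of parts_bin from where it was at the start of the episode above 0.02 m).
It fails at once if the bearing is moved by more than 20 mm (distance of bearing from where it was at the start of the episode above 0.02 m).
It fails at once if the spanner is moved by more than 20 mm (distance of spanner from where it was at the start of the episode above 0.02 m).
It also fails if it takes over 54 s, if anything falls off the work surface, if the arm or the gripper's body presses on something with over 40 N, if the wrist force passes 120 N, or if a joint passes its speed limit or range.

## Working session

There is one attempt and no reset: what is moved stays moved. The work goes in short steps, Python scripts to look and compute and a tool call to move; the robot and the scene stay as the last step left them, time stands still between calls to the robot, and variables do not carry over. Pictures are saved under pics/ and viewed, about 8 in all and at most 12, crops included, and the job is handed in when it is done.

Besides the shell and the picture viewer there is one more tool, called after ">>>" in YAML: its name, and indented under it one key for each argument. arm_command: Moves the arm, as the interface text tells. Shift numbers are shares of 0.08 m and turn numbers shares of 60 degrees, none past 1 either way. Its arguments: {"type":"object","properties":{"translation":{"type":"array"},"rotation":{"type":"array"},"grip":{"type":"array"}},"required":["translation","rotation","grip"]}

```bash
mkdir -p pics; cat > h.py <<'E'
import numpy as np, cv2
from rig import bot, eyes, models
from scipy.spatial.transform import Rotation as R
W,H=512,384
def cap(n):
    s=bot.read_state(); c=eyes.capture(n)
    if n=="wrist":
        T=np.eye(4);T[:3,:3]=np.array(s["tcp_rot"]);T[:3,3]=s["position"]
        M=np.linalg.inv(T@np.array(c["hand_eye"]))
    else:
        M=np.eye(4);M[:3,:3]=cv2.Rodrigues(np.array(c["rvec"],float))[0];M[:3,3]=np.ravel(c["tvec"])
    c["M"]=M;c["K"]=np.array(c["mtx"]);return c
def proj(c,p):
    p=np.atleast_2d(p)@c["M"][:3,:3].T+c["M"][:3,3]; q=p@c["K"].T; return q[:,:2]/q[:,2:]
def onz(c,px,z):
    Mi=np.linalg.inv(c["M"]); d=Mi[:3,:3]@np.linalg.inv(c["K"])@[px[0],px[1],1]; o=Mi[:3,3]
    return o+d*(z-o[2])/d[2]
def pts(n,t):
    return [(np.array(r["point"])*[W,H],r["conf"]) for r in models.spot_point(n,t)]
E
python3 - <<'E'
from h import *
np.set_printoptions(precision=3,suppress=True)
Z=dict(station=0,screw_left_grip=.194,screw_right_grip=.223,cover_tab=.065,parts_bin=0,bearing=0,spanner=0)
ims=[]
for n in("top","scene"):
    c=cap(n);ims.append(c["image"]);print(n,"cam at",np.linalg.inv(c["M"])[:3,3])
    for t,z in Z.items():
        for p,f in pts(n,t)[:2]: print(t,p,round(f,2),onz(c,p,z))
cv2.imwrite("pics/a.png",ims[0]);cv2.imwrite("pics/b.png",ims[1])
E
```

```text
top cam at [ 0.156 -0.007  1.744]
station [239.923 196.109] 0.63 [0.513 0.043 0.   ]
station [294.81  175.488] 0.5 [ 0.596 -0.154  0.   ]
screw_left_grip [216.422 139.085] 0.41 [0.661 0.121 0.194]
screw_right_grip [228.915 185.203] 0.46 [0.501 0.072 0.223]
cover_tab [296.397 177.408] 0.87 [ 0.573 -0.154  0.065]
parts_bin [389.683 203.789] 0.59 [ 0.503 -0.494  0.   ]
parts_bin [291.789 177.101] 0.22 [ 0.589 -0.143  0.   ]
bearing [131.021 165.082] 0.62 [0.615 0.444 0.   ]
spanner [125.594 233.011] 0.85 [0.366 0.443 0.   ]
scene cam at [1.312 0.009 1.146]
station [261.683 215.309] 0.62 [0.504 0.047 0.   ]
screw_right_grip [271.104 172.301] 0.75 [0.515 0.068 0.223]
cover_tab [200.806 219.187] 0.89 [ 0.565 -0.137  0.065]
parts_bin [101.222 215.194] 0.62 [ 0.507 -0.467  0.   ]
parts_bin [274.995 174.797] 0.39 [0.334 0.095 0.   ]
bearing [393.626 249.408] 0.81 [0.626 0.442 0.   ]
spanner [395.11 247.91] 0.75 [0.621 0.447 0.   ]
spanner [380.877 183.59 ] 0.65 [0.371 0.45  0.   ]
```

View pics/a.png

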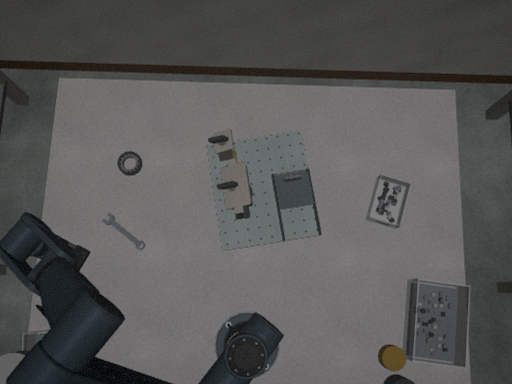

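View pics/b.png

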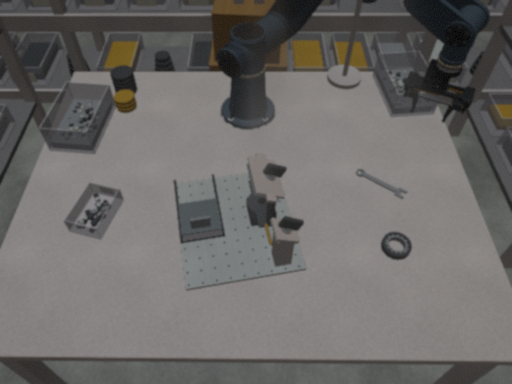

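The top view shows the station: wings near (218,139) and (228,185), the shut cover with its tab at about (292,179), and rails running down the image (station -y is roughly towards the robot). The scene view agrees. The bin at (388,200) and the bearing and spanner on the left are clear of it.

```bash
python3 - <<'E'
from h import *
a=cv2.imread("pics/a.png")[118:258,195:335]
cv2.imwrite("pics/c.png",cv2.convertScaleAbs(cv2.resize(a,None,fx=4.2,fy=4.2,interpolation=cv2.INTER_CUBIC),alpha=1.4))
s=bot.read_state();print(np.round(s["tcp_rot"],3),s["position"],s["time_s"],s["opening"]);print(np.round(eyes.capture("wrist")["hand_eye"],3))
E
```

```text
[[ 0.896  0.     0.444]
 [-0.444  0.     0.896]
 [ 0.    -1.     0.   ]] [0.27730511 0.56008993 0.24458305] 0.8 0.9997981368220935
[[ 0.001  0.958  0.288 -0.08 ]
 [ 0.    -0.288  0.958 -0.141]
 [ 1.    -0.001 -0.001 -0.   ]
 [ 0.     0.     0.     1.   ]]
```

View pics/c.png

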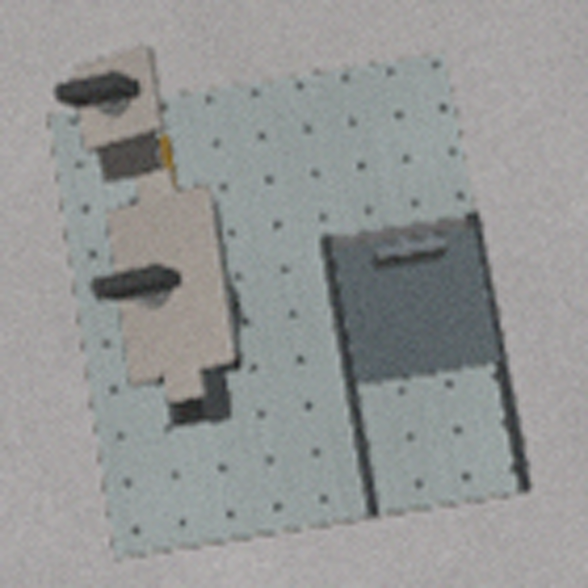

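```bash
python3 - <<'E'
from h import *
from scipy.optimize import least_squares
np.set_printoptions(precision=3,suppress=True)
c=cap("top"); d=cap("scene")
u=lambda a:np.array(a)/4.2+[195,118]-.4
def st(p,q): return np.array([*(q[:2]+R.from_euler('z',p[2]).as_matrix()[:2,:2]@q[:2]*0),0])
def tow(p,P): P=np.atleast_2d(P).astype(float); return P@R.from_euler('z',p[2]).as_matrix().T+[p[0],p[1],0]
corn=u([(50,115),(442,55),(528,488),(115,556)]); cov=u([(328,238),(475,218),(498,362),(355,382)])
covP=np.array([(131,59,38),(253,59,38),(253,-59,38),(131,-59,38)])/1e3
L=np.array([-.044,.165,.194]);ax=np.array([-np.sin(np.radians(26)),0,np.cos(np.radians(26))])
def res(p):
    cp=np.array([(-.175,.195,.012),(.175,.195,.012),(.175,-.195,.012),(-.175,-.195,.012)])+[p[3],p[4],0]
    return np.r_[(proj(c,tow(p,cp))-corn).ravel(),(proj(c,tow(p,covP))-cov).ravel(),
     (proj(c,tow(p,[.192,.04,.082]))-u((410,245))).ravel(),(proj(c,tow(p,L+.014*ax))-u((97,88))).ravel()]
r=least_squares(res,[.53,.04,-1.4,0,0],loss='soft_l1')
p=r.x;print(p,np.degrees(p[2]));print(res(p).reshape(-1,2))
for n,cc in(("top",c),("scene",d)):
  for t,P in(("screw_left_grip",L),("screw_right_grip",[-.037,0,.223]),("cover_tab",[.192,.04,.065])):
    print(n,t,proj(cc,tow(p,P)),tow(p,P),[a[0] for a in pts(n,t)[:1]])
E
```

```text
[ 0.502  0.042 -1.382  0.085  0.023] -79.16758958502616
[[-0.166 -0.557]
 [ 0.891 -0.443]
 [-0.111  0.928]
 [-0.395  0.122]
 [ 0.899  1.113]
 [-0.239  0.715]
 [ 0.279 -1.362]
 [ 0.006 -0.832]
 [ 0.273 -1.017]
 [-2.086  1.348]]
top screw_left_grip [[217.728 140.822]] [[0.655 0.117 0.194]] [array([216.781, 138.816])]
top screw_right_grip [[226.733 187.143]] [[0.495 0.079 0.223]] []
top cover_tab [[292.087 176.1  ]] [[ 0.577 -0.139  0.065]] [array([294.912, 175.488])]
scene screw_left_grip [[290.715 219.994]] [[0.655 0.117 0.194]] [array([292.096, 223.411])]
scene screw_right_grip [[274.837 166.759]] [[0.495 0.079 0.223]] [array([274.381, 172.915])]
scene cover_tab [[200.126 222.36 ]] [[ 0.577 -0.139  0.065]] [array([199.322, 221.99 ])]
```

>>> arm_command:
  translation:
    - [0.9, -0.84, -0.77]
    - [0.9, -0.84, -0.77]
    - [0.9, -0.84, -0.77]
  rotation:
    - [0, 0, 0]
    - [0, 0, 0]
    - [0, 0, 0]
  grip: [-1, -1, -1]

```text
time_s: 1.55
position: [0.3163, 0.4714, 0.3145]
tcp_rot: [[0.895, 0.004, 0.445], [-0.445, 0.002, 0.895], [0.002, -1.0, 0.003]]
force: [0.7, 1.4, 0.6]
opening: 0.999
```

>>> arm_command:
  translation:
    - [0.9, -0.84, -0.77]
    - [0.9, -0.84, -0.77]
    - [0.9, -0.84, -0.77]
  rotation:
    - [0, 0, 0]
    - [0, 0, 0]
    - [0, 0, 0]
  grip: [-1, -1, -1]

```text
time_s: 1.85
position: [0.3535, 0.3843, 0.3818]
tcp_rot: [[0.895, 0.005, 0.446], [-0.446, 0.002, 0.895], [0.003, -1.0, 0.004]]
force: [0.8, 1.0, 0.5]
opening: 0.997
```

>>> arm_command:
  translation:
    - [0.9, 0, -0.77]
    - [0.9, 0, -0.77]
    - [0.9, 0, -0.77]
  rotation:
    - [0, 0, 0]
    - [0, 0, 0]
    - [0, 0, 0]
  grip: [-1, -1, -1]

```text
time_s: 2.15
position: [0.3904, 0.2954, 0.3784]
tcp_rot: [[0.894, -0.0, 0.449], [-0.449, -0.002, 0.894], [0.001, -1.0, -0.001]]
force: [0.2, 0.6, 0.0]
opening: 1.0
```

>>> arm_command:
  translation:
    - [0.9, 0, -0.77]
    - [0.9, 0, -0.77]
    - [0.9, 0, -0.77]
  rotation:
    - [0, 0, 0]
    - [0, 0, 0]
    - [0, 0, 0]
  grip: [-1, -1, -1]

```text
time_s: 2.45
position: [0.4279, 0.2088, 0.3783]
tcp_rot: [[0.894, 0.0, 0.449], [-0.449, -0.001, 0.894], [0.001, -1.0, -0.001]]
force: [0.5, 0.3, -0.6]
opening: 1.0
```

>>> arm_command:
  translation:
    - [0.9, 0, -0.77]
    - [0.9, 0, -0.77]
    - [0.9, 0, -0.77]
  rotation:
    - [0, 0, 0]
    - [0, 0, 0]
    - [0, 0, 0]
  grip: [-1, -1, -1]

```text
time_s: 2.75
position: [0.4654, 0.122, 0.3784]
tcp_rot: [[0.894, 0.001, 0.448], [-0.448, -0.001, 0.894], [0.001, -1.0, -0.0]]
force: [0.4, -0.1, -0.8]
opening: 1.0
```

>>> arm_command:
  translation:
    - [0.9, 0, -0.77]
    - [0.9, 0, -0.77]
    - [0.9, 0, -0.77]
  rotation:
    - [0, 0, 0]
    - [0, 0, 0]
    - [0, 0, 0]
  grip: [-1, -1, -1]

```text
time_s: 3.05
position: [0.5027, 0.035, 0.3783]
tcp_rot: [[0.894, 0.001, 0.447], [-0.447, -0.001, 0.894], [0.001, -1.0, -0.0]]
force: [-0.2, -0.5, 0.4]
opening: 1.001
```

>>> arm_command:
  translation:
    - [0.9, 0, -0.77]
    - [0.9, 0, -0.77]
    - [0.9, 0, -0.77]
  rotation:
    - [0, 0, 0]
    - [0, 0, 0]
    - [0, 0, 0]
  grip: [-1, -1, -1]

```text
time_s: 3.35
position: [0.5399, -0.052, 0.3781]
tcp_rot: [[0.895, 0.001, 0.447], [-0.447, -0.001, 0.895], [0.001, -1.0, -0.0]]
force: [0.5, 0.9, -0.4]
opening: 1.004
```

>>> arm_command:
  translation:
    - [0.9, 0, -0.77]
    - [0.9, 0, -0.77]
    - [0.9, 0, -0.77]
  rotation:
    - [0, 0, 0]
    - [0, 0, 0]
    - [0, 0, 0]
  grip: [-1, -1, -1]

```text
time_s: 3.65
position: [0.5769, -0.139, 0.3778]
tcp_rot: [[0.895, 0.001, 0.446], [-0.446, -0.001, 0.895], [0.001, -1.0, -0.0]]
force: [0.2, 0.2, 0.6]
opening: 1.0
```

>>> arm_command:
  translation:
    - [0, 0, 0]
    - [0, 0, 0]
    - [0, 0, 0]
    - [0, 0, 0]
  rotation:
    - [0, 0.44, 0]
    - [0, 0.44, 0]
    - [0, 0.44, 0]
    - [0, 0.44, 0]
  grip: [-1, -1, -1, -1]

```text
time_s: 4.05
position: [0.5746, -0.1339, 0.3785]
tcp_rot: [[0.607, -0.001, 0.795], [-0.795, 0.002, 0.607], [-0.002, -1.0, 0.0]]
force: [-0.4, 0.0, 0.6]
opening: 1.0
```

>>> arm_command:
  translation:
    - [0, 0, 0]
    - [0, 0, 0]
    - [0, 0, 0]
    - [0, 0, 0]
  rotation:
    - [0, 0.44, 0]
    - [0, 0.44, 0]
    - [0, 0.44, 0]
    - [0, 0.44, 0]
  grip: [-1, -1, -1, -1]

```text
time_s: 4.45
position: [0.5747, -0.135, 0.3787]
tcp_rot: [[0.192, -0.001, 0.981], [-0.981, 0.001, 0.192], [-0.001, -1.0, -0.0]]
force: [-1.3, 0.2, -0.1]
opening: 0.998
```

```bash
python3 - <<'E'
from h import *
np.set_printoptions(precision=3,suppress=True)
c=cap("wrist");cv2.imwrite("pics/d.png",c["image"])
s=bot.read_state();print(s["position"],s["joint_positions"])
for t,z in(("cover_tab",.065),("screw_right_grip",.223),("screw_left_grip",.194)):
  for p,f in pts("wrist",t)[:2]: print(t,p,f,onz(c,p,z))
print(proj(c,[.577,-.139,.082]))
E
```

```text
[ 0.575 -0.135  0.379] [-24.107  20.503  76.759   0.042  82.789 -35.272]
cover_tab [253.082 149.606] 0.96 [ 0.568 -0.138  0.065]
[[259.099 153.513]]
```

View pics/d.png

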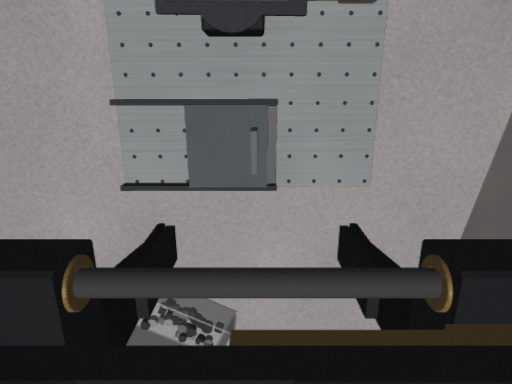

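The wrist view shows the tab edge-on at (253,150), with the rails horizontal in the image, so the yaw is right. The tab is about 6 mm nearer than where I am.

>>> arm_command:
  translation:
    - [0.03, 0.96, -0.08]
    - [0.03, 0.96, -0.08]
    - [0.03, 0.96, -0.08]
  rotation:
    - [0, 0, 0]
    - [0, 0, 0]
    - [0, 0, 0]
  grip: [-1, -1, -1]

```text
time_s: 4.95
position: [0.5661, -0.1394, 0.2979]
tcp_rot: [[0.19, -0.009, 0.982], [-0.982, 0.004, 0.19], [-0.006, -1.0, -0.008]]
force: [-0.4, 0.2, 0.1]
opening: 1.002
```

>>> arm_command:
  translation:
    - [0, 0.96, 0]
    - [0, 0.96, 0]
    - [0, 0.96, 0]
  rotation:
    - [0, 0, 0]
    - [0, 0, 0]
    - [0, 0, 0]
  grip: [-1, -1, -1]

```text
time_s: 5.25
position: [0.5675, -0.1399, 0.2231]
tcp_rot: [[0.189, -0.006, 0.982], [-0.982, 0.003, 0.189], [-0.004, -1.0, -0.005]]
force: [-0.3, -0.8, 1.0]
opening: 0.999
```

>>> arm_command:
  translation:
    - [0, 0.96, 0]
    - [0, 0.96, 0]
    - [0, 0.96, 0]
  rotation:
    - [0, 0, 0]
    - [0, 0, 0]
    - [0, 0, 0]
  grip: [-1, -1, -1]

```text
time_s: 5.55
position: [0.5684, -0.1404, 0.1475]
tcp_rot: [[0.189, -0.003, 0.982], [-0.982, 0.002, 0.189], [-0.002, -1.0, -0.003]]
force: [-0.3, 0.3, 0.9]
opening: 1.002
```

>>> arm_command:
  translation:
    - [0, 0.96, 0]
    - [0, 0.96, 0]
    - [0, 0.96, 0]
  rotation:
    - [0, 0, 0]
    - [0, 0, 0]
    - [0, 0, 0]
  grip: [-1, -1, -1]

```text
time_s: 5.85
position: [0.5691, -0.1407, 0.0715]
tcp_rot: [[0.189, -0.002, 0.982], [-0.982, 0.001, 0.189], [-0.001, -1.0, -0.002]]
force: [-0.9, -0.8, -0.2]
opening: 1.005
```

>>> arm_command:
  translation:
    - [0, 0, 0]
    - [0, 0, 0]
    - [0, 0, 0]
    - [0, 0, 0]
    - [0, 0, 0]
  rotation:
    - [0, 0, 0]
    - [0, 0, 0]
    - [0, 0, 0]
    - [0, 0, 0]
    - [0, 0, 0]
  grip: [1, 1, 1, 1, 1]

```text
time_s: 6.35
position: [0.5694, -0.1409, 0.0727]
tcp_rot: [[0.188, 0.001, 0.982], [-0.982, -0.001, 0.188], [0.001, -1.0, 0.001]]
force: [-0.2, 0.2, -0.6]
opening: 0.635
```

>>> arm_command:
  translation:
    - [0, 0, 0]
    - [0, 0, 0]
    - [0, 0, 0]
    - [0, 0, 0]
    - [0, 0, 0]
  rotation:
    - [0, 0, 0]
    - [0, 0, 0]
    - [0, 0, 0]
    - [0, 0, 0]
    - [0, 0, 0]
  grip: [1, 1, 1, 1, 1]

```text
time_s: 6.85
position: [0.5689, -0.1407, 0.0716]
tcp_rot: [[0.188, -0.0, 0.982], [-0.982, 0.0, 0.188], [-0.0, -1.0, -0.0]]
force: [-0.1, 0.6, 0.1]
opening: 0.173
```

>>> arm_command:
  translation:
    - [0, 0, 0]
    - [0, 0, 0]
    - [0, 0, 0]
  rotation:
    - [0, 0, 0]
    - [0, 0, 0]
    - [0, 0, 0]
  grip: [1, 1, 1]

```text
time_s: 7.15
position: [0.5693, -0.1407, 0.0717]
tcp_rot: [[0.189, 0.001, 0.982], [-0.982, -0.0, 0.189], [0.0, -1.0, 0.0]]
force: [1.5, 0.4, -0.3]
opening: 0.113
```

>>> arm_command:
  translation:
    - [0, 0, -0.25]
    - [0, 0, -0.5]
    - [0, 0, -0.75]
    - [0, 0, -0.75]
    - [0, 0, -0.75]
  rotation:
    - [0, 0, 0]
    - [0, 0, 0]
    - [0, 0, 0]
    - [0, 0, 0]
    - [0, 0, 0]
  grip: [1, 1, 1, 1, 1]

```text
time_s: 7.65
position: [0.5093, -0.1525, 0.0717]
tcp_rot: [[0.188, -0.001, 0.982], [-0.982, -0.0, 0.188], [-0.0, -1.0, -0.001]]
force: [-0.5, -1.9, -1.9]
opening: 0.111
```

>>> arm_command:
  translation:
    - [0, 0, -0.25]
    - [0, 0, -0.5]
    - [0, 0, -0.65]
    - [0, 0, -0.75]
    - [0, 0, -0.75]
  rotation:
    - [0, 0, 0]
    - [0, 0, 0]
    - [0, 0, 0]
    - [0, 0, 0]
    - [0, 0, 0]
  grip: [1, 1, 1, 1, 1]

```text
time_s: 8.15
position: [0.4663, -0.1615, 0.0718]
tcp_rot: [[0.176, 0.031, 0.984], [-0.984, -0.002, 0.176], [0.007, -1.0, 0.03]]
force: [46.4, 33.4, -24.3]
opening: 0.118
```

```bash
python3 - <<'E'
from h import *
np.set_printoptions(precision=3,suppress=True)
s=bot.read_state();print(s["position"],s["force"],s["moment"],s["joint_positions"],s["time_s"])
a=cap("top")["image"];d=cap("scene")["image"];w=cap("wrist")["image"]
f=lambda i,n:cv2.resize(i,n,interpolation=cv2.INTER_CUBIC)
im=np.hstack([f(a[118:268,195:345],(400,400)),f(d[140:300,150:310],(400,400))])
cv2.imwrite("pics/e.png",cv2.convertScaleAbs(im,alpha=1.3));cv2.imwrite("pics/e2.png",w)
E
```

```text
[ 0.466 -0.162  0.072] [ 46.377  33.411 -24.306] [ 5.713 -7.228  0.496] [-32.624  36.794 109.85    1.66   31.834 -44.175] 8.15
```

View pics/e.png

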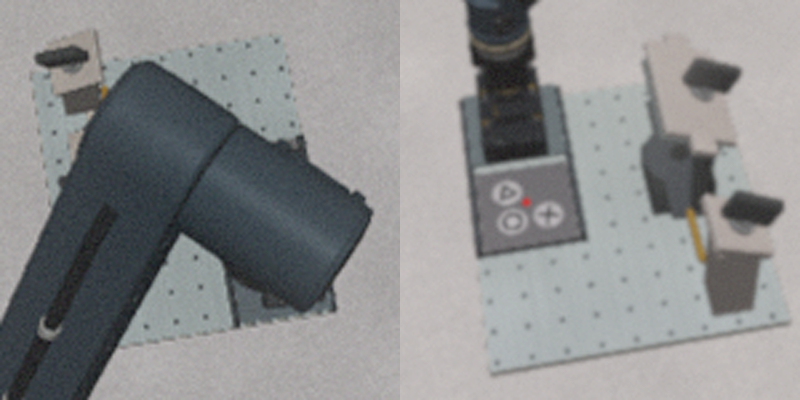

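View pics/e2.png

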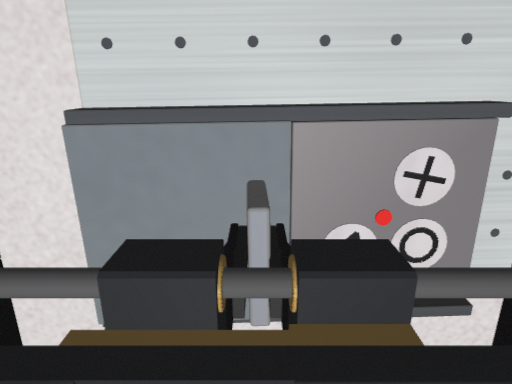

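```bash
python3 - <<'E'
from h import *
np.set_printoptions(precision=4,suppress=True)
c=cap("wrist");y=np.array([.982,.188,0])
for px,z in(((291,200),.038),((84,200),.038),((484,200),.024),((494,125),.024),((291,125),.038),((74,125),.038)): print(px,onz(c,px,z)@y)
for n,px in(("spot",(384,217)),("cross",(425,177)),("ring",(419,245))): print(n,onz(c,px,.025))
print(np.array(bot.read_state()["position"])@y)
for t in("mark_cross","mark_ring","mark_triangle","spot"): print(t,[(p,f,onz(c,p,.025)) for p,f in pts("wrist",t)[:2]])
E
```

```text
(291, 200) 0.4466256669620089
(84, 200) 0.3328015528694426
(484, 200) 0.5673082519209409
(494, 125) 0.5641966545014369
(291, 125) 0.4457610959607457
(74, 125) 0.33431784506482876
spot [ 0.5429 -0.1446  0.025 ]
cross [ 0.5598 -0.1158  0.025 ]
ring [ 0.5706 -0.1593  0.025 ]
0.42758555692118716
mark_cross [(array([425.6256, 177.792 ]), 0.6, array([ 0.5603, -0.1162,  0.025 ]))]
mark_ring [(array([419.7888, 242.8032]), 0.9, array([ 0.5706, -0.1577,  0.025 ]))]
mark_triangle [(array([349.7984, 249.984 ]), 0.79, array([ 0.5279, -0.17  ,  0.025 ]))]
spot [(array([381.696 , 216.6144]), 0.72, array([ 0.5414, -0.1446,  0.025 ]))]
```

The wrist view shows the cover edge at column 291 and the plate fully clear: 118–120 mm from edge to edge, with 50 N on the end stop. So the cover is fully open, and it had started about 15 mm ajar. The spot is at (384,217) and the cross at (425,177). The left screw needs about +1.0 rad and the right about -0.96. I'll ease off, release and rise.

>>> arm_command:
  translation:
    - [0, 0, 0.15]
    - [0, 0, 0.15]
    - [0, 0, 0.15]
    - [0, 0, 0.15]
    - [0, 0, 0.15]
  rotation:
    - [0, 0, 0]
    - [0, 0, 0]
    - [0, 0, 0]
    - [0, 0, 0]
    - [0, 0, 0]
  grip: [1, 1, -1, -1, -1]

```text
time_s: 9.05
position: [0.4618, -0.1607, 0.0718]
tcp_rot: [[0.188, -0.002, 0.982], [-0.982, 0.001, 0.188], [-0.001, -1.0, -0.002]]
force: [0.4, -0.6, 0.1]
opening: 0.302
```

>>> arm_command:
  translation:
    - [0, 0, 0]
    - [0, 0, 0]
    - [0, -0.5, 0]
    - [0, -1, 0]
    - [0, -1, 0]
  rotation:
    - [0, 0, 0]
    - [0, 0, 0]
    - [0, 0, 0]
    - [0, 0, 0]
    - [0, 0, 0]
  grip: [-1, -1, -1, -1, -1]

```text
time_s: 9.55
position: [0.4653, -0.1627, 0.1558]
tcp_rot: [[0.188, 0.008, 0.982], [-0.982, -0.005, 0.188], [0.006, -1.0, 0.007]]
force: [0.6, -0.4, 0.4]
opening: 0.755
```

>>> arm_command:
  translation:
    - [0, -1, 0]
    - [0, -1, 0]
    - [0, -1, 0]
  rotation:
    - [0, 0, 0]
    - [0, 0, 0]
    - [0, 0, 0]
  grip: [-1, -1, -1]

```text
time_s: 9.85
position: [0.4647, -0.1623, 0.2349]
tcp_rot: [[0.188, 0.007, 0.982], [-0.982, -0.004, 0.188], [0.005, -1.0, 0.006]]
force: [0.9, 0.1, -0.4]
opening: 0.976
```

>>> arm_command:
  translation:
    - [0, -1, 0]
    - [0, -1, 0]
    - [0, -1, 0]
  rotation:
    - [0, 0, 0]
    - [0, 0, 0]
    - [0, 0, 0]
  grip: [-1, -1, -1]

```text
time_s: 10.15
position: [0.4645, -0.1622, 0.3145]
tcp_rot: [[0.188, 0.006, 0.982], [-0.982, -0.004, 0.188], [0.005, -1.0, 0.005]]
force: [0.4, -0.4, -0.4]
opening: 0.996
```

>>> arm_command:
  translation:
    - [0, -0.5, 0]
    - [0, -0.5, 0]
    - [0, -0.5, 0]
  rotation:
    - [0, 0, 0]
    - [0, 0, 0]
    - [0, 0, 0]
  grip: [-1, -1, -1]

```text
time_s: 10.45
position: [0.4624, -0.1609, 0.3504]
tcp_rot: [[0.188, -0.001, 0.982], [-0.982, 0.001, 0.188], [-0.001, -1.0, -0.001]]
force: [0.5, 0.1, -0.5]
opening: 0.999
```

>>> arm_command:
  translation:
    - [-0.88, 0, 0.78]
    - [-0.88, 0, 0.78]
    - [-0.88, 0, 0.78]
  rotation:
    - [0, 0, 0]
    - [0, 0, 0]
    - [0, 0, 0]
  grip: [-1, -1, -1]

```text
time_s: 10.75
position: [0.5114, -0.0761, 0.3489]
tcp_rot: [[0.193, -0.004, 0.981], [-0.981, 0.004, 0.193], [-0.004, -1.0, -0.003]]
force: [-0.5, 0.0, 0.2]
opening: 0.997
```

>>> arm_command:
  translation:
    - [-0.88, 0, 0.78]
    - [-0.88, 0, 0.78]
    - [-0.88, 0, 0.78]
  rotation:
    - [0, 0, 0]
    - [0, 0, 0]
    - [0, 0, 0]
  grip: [-1, -1, -1]

```text
time_s: 11.05
position: [0.5597, 0.0043, 0.349]
tcp_rot: [[0.193, -0.003, 0.981], [-0.981, 0.003, 0.193], [-0.003, -1.0, -0.002]]
force: [-0.8, 0.0, -0.3]
opening: 1.0
```

>>> arm_command:
  translation:
    - [-0.88, 0, 0.78]
    - [-0.88, 0, 0.78]
    - [-0.88, 0, 0.78]
  rotation:
    - [0, 0, 0]
    - [0, 0, 0]
    - [0, 0, 0]
  grip: [-1, -1, -1]

```text
time_s: 11.35
position: [0.6078, 0.0845, 0.349]
tcp_rot: [[0.192, -0.003, 0.981], [-0.981, 0.002, 0.192], [-0.002, -1.0, -0.002]]
force: [-0.4, -0.9, -0.4]
opening: 1.0
```

>>> arm_command:
  translation:
    - [-0.88, 0, 0.78]
    - [-0.88, 0, 0.78]
    - [-0.88, 0, 0.78]
  rotation:
    - [0, 0, 0]
    - [0, 0, 0]
    - [0, 0, 0]
  grip: [-1, -1, -1]

```text
time_s: 11.65
position: [0.6558, 0.165, 0.3487]
tcp_rot: [[0.192, -0.003, 0.981], [-0.981, 0.001, 0.192], [-0.002, -1.0, -0.002]]
force: [-0.4, 0.4, 0.1]
opening: 1.0
```

>>> arm_command:
  translation:
    - [0, 0, 0]
    - [0, 0, 0]
    - [0, 0, 0]
    - [0, 0, 0]
    - [0, 0, 0]
  rotation:
    - [0, 0, -0.433]
    - [0, 0, -0.433]
    - [0, 0, -0.433]
    - [0, 0, -0.433]
    - [0, 0, -0.433]
  grip: [-1, -1, -1, -1, -1]

```text
time_s: 12.15
position: [0.6541, 0.1616, 0.3501]
tcp_rot: [[0.172, 0.079, 0.982], [-0.883, -0.43, 0.189], [0.437, -0.9, -0.004]]
force: [-0.5, -0.1, 0.2]
opening: 0.998
```

```bash
cat >> h.py <<'E'
X=np.array([.188,-.982,0]);Y=np.array([.982,.188,0]);Zz=np.array([0,0,1.])
S=np.c_[X,Y,Zz]; O=.0531*X+.5075*Y
def stw(p): return O+S@np.array(p)/1e3
def tost(w): return S.T@(np.array(w)-O)*1e3
E
python3 - <<'E'
from h import *
np.set_printoptions(precision=3,suppress=True)
c=cap("wrist");cv2.imwrite("pics/f.png",c["image"])
s=bot.read_state();print(s["position"],s["joint_positions"],s["tcp_rot"])
A=np.array([-.438,0,.899])
for t,P in(("screw_left_grip",[-44,165,194]),("screw_right_grip",[-37,0,223])):
  print(t,"expected",proj(c,stw(P)),pts("wrist",t)[:2])
  for p,f in pts("wrist",t)[:1]: print(tost(onz(c,p,P[2]/1e3)))
print(proj(c,stw(np.array([-44,165,194])+14*A)))
# move to the grasp
w=np.array(s["tcp_rot"]).T@(stw(np.array([-44,165,194])+6*A)-s["position"]);print("delta tool",w)
E
```

```text
[0.655 0.161 0.351] [ 14.865  31.953  65.972 -25.936  84.749   7.073] [[ 0.169  0.08   0.982]
 [-0.883 -0.429  0.187]
 [ 0.437 -0.9   -0.002]]
screw_left_grip expected [[258.484 146.134]] []
screw_right_grip expected [[ 67.7   171.888]] [(array([ 62.31 , 170.918]), 0.86), (array([178.278, 205.402]), 0.35)]
[-38.061  -4.244 223.   ]
[[258.492 148.821]]
delta tool [-0.029  0.155 -0.001]
```

View pics/f.png

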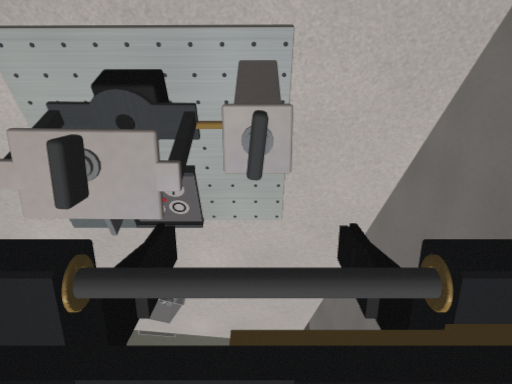

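The wing's top centre is at (257,147), against an expected (258,149), and the right wing also matches. I'll descend on the left screw and close.

>>> arm_command:
  translation:
    - [-0.37, 0.5, -0.01]
    - [-0.37, 0.94, -0.01]
    - [-0.37, 0.94, -0.01]
    - [-0.37, 0.94, -0.01]
  rotation:
    - [0, 0, 0]
    - [0, 0, 0]
    - [0, 0, 0]
    - [0, 0, 0]
  grip: [-1, -1, -1, -1]

```text
time_s: 12.8
position: [0.656, 0.1552, 0.2718]
tcp_rot: [[0.168, 0.082, 0.982], [-0.883, -0.43, 0.187], [0.438, -0.899, 0.0]]
force: [0.3, -0.1, 1.1]
opening: 1.0
```

>>> arm_command:
  translation:
    - [0, 0.5, 0]
    - [0, 1, 0]
    - [0, 1, 0]
  rotation:
    - [0, 0, 0]
    - [0, 0, 0]
    - [0, 0, 0]
  grip: [-0.7, -0.6, -0.5]

```text
time_s: 13.1
position: [0.6607, 0.1197, 0.1971]
tcp_rot: [[0.169, 0.076, 0.983], [-0.883, -0.431, 0.185], [0.438, -0.899, -0.006]]
force: [0.1, -0.4, -0.6]
opening: 0.815
```

>>> arm_command:
  translation:
    - [0, 0, 0]
    - [0, 0, 0]
    - [0, 0, 0]
    - [0, 0, 0]
    - [0, 0, 0]
  rotation:
    - [0, 0, 0]
    - [0, 0, 0]
    - [0, 0, 0]
    - [0, 0, 0]
    - [0, 0, 0]
  grip: [1, 1, 1, 1, 1]

```text
time_s: 13.6
position: [0.6623, 0.1224, 0.2004]
tcp_rot: [[0.169, 0.084, 0.982], [-0.883, -0.43, 0.189], [0.438, -0.899, 0.002]]
force: [-0.2, -0.3, -0.6]
opening: 0.38
```

>>> arm_command:
  translation:
    - [0, 0, 0]
    - [0, 0, 0]
    - [0, 0, 0]
    - [0, 0, 0]
    - [0, 0, 0]
  rotation:
    - [0, 0, 0]
    - [0, 0, 0]
    - [0, 0, 0]
    - [0, 0, 0]
    - [0, 0, 0]
  grip: [1, 1, 1, 1, 1]

```text
time_s: 14.1
position: [0.6612, 0.1217, 0.1993]
tcp_rot: [[0.169, 0.081, 0.982], [-0.883, -0.431, 0.188], [0.438, -0.899, -0.002]]
force: [-4.4, 1.2, 4.1]
opening: 0.16
```

```bash
cat > sp.py <<'E'
from h import *
np.set_printoptions(precision=1,suppress=True)
import sys
for n in sys.argv[1:]:
    c=cap(n);i=c["image"].astype(int)
    m=((i[...,2]>110)&(i[...,1]<.6*i[...,2])&(i[...,0]<.6*i[...,2])).astype(np.uint8)
    k,_,st,ce=cv2.connectedComponentsWithStats(m)
    for j in range(1,k): 
        if st[j,4]>=2: print(n,"red",ce[j],st[j,4],tost(onz(c,ce[j],.025)))
    for p,f in pts(n,"mark_cross")[:2]: print("cross",p,f,tost(onz(c,p,.025)))
    for p,f in pts(n,"spot")[:1]: print("spot net",p,f,tost(onz(c,p,.025)))
s=bot.read_state();print(s["position"]*1000,s["force"],s["moment"],s["opening"],s["time_s"],np.array(s["joint_positions"]))
E
python3 sp.py scene top
```

```text
scene red [200. 221.] 9 [191.5   0.3  25. ]
cross [209.5 220. ] 0.49 [162.1   1.9  25. ]
spot net [ 96.5 217.6] 0.64 [508.  -70.8  25. ]
top red [292.5 187.5] 4 [190.7   1.1  25. ]
cross [284.4 186.1] 0.4 [163.2  10.6  25. ]
spot net [241.7 197.1] 0.74 [ 7.  -5.4 25. ]
[661.2 121.7 199.3] [-5.5  0.6  4.3] [ 0.   0.8 -0.5] 0.16031923703875536 14.4 [ 11.6  39.3  76.8 -28.4  67.1  12.7]
```

The screw aligned to about 0 on gripping, with the spot at y ≈ 0. Now turning left by +0.94 rad (-54° about tool y).

>>> arm_command:
  translation:
    - [0, 0, 0]
    - [0, 0, 0]
    - [0, 0, 0]
    - [0, 0, 0]
    - [0, 0, 0]
  rotation:
    - [0, -0.12, 0]
    - [0, -0.24, 0]
    - [0, -0.36, 0]
    - [0, -0.45, 0]
    - [0, -0.45, 0]
  grip: [1, 1, 1, 1, 1]

```text
time_s: 14.9
position: [0.6613, 0.1216, 0.1993]
tcp_rot: [[0.598, 0.081, 0.797], [-0.7, -0.431, 0.569], [0.389, -0.899, -0.201]]
force: [-5.1, 0.6, 3.8]
opening: 0.157
```

>>> arm_command:
  translation:
    - [0, 0, 0]
    - [0, 0, 0]
    - [0, 0, 0]
    - [0, 0, 0]
    - [0, 0, 0]
  rotation:
    - [0, -0.12, 0]
    - [0, -0.24, 0]
    - [0, -0.36, 0]
    - [0, -0.45, 0]
    - [0, -0.45, 0]
  grip: [1, 1, 1, 1, 1]

```text
time_s: 15.4
position: [0.6615, 0.1217, 0.1993]
tcp_rot: [[0.895, 0.081, 0.439], [-0.366, -0.431, 0.825], [0.256, -0.899, -0.355]]
force: [-5.2, 1.6, 3.9]
opening: 0.154
```

```bash
python3 sp.py scene top
```

```text
scene red [201.5 227. ] 6 [189.5  23.3  25. ]
cross [206.3 223.6] 0.57 [173.6  13.5  25. ]
spot net [ 99.  213.9] 0.17 [500.7 -83.9  25. ]
top red [290.8 180.8] 6 [189.  26.  25.]
cross [130.8 164.9] 0.53 [-369.2  173.2   25. ]
cross [284.6 184.7] 0.39 [164.8  15.5  25. ]
[661.5 121.7 199.4] [-4.8  1.2  4.3] [ 0.   0.7 -0.4] 0.15901706864362397 15.7 [ 11.6  39.3  76.8 -28.4  67.1 -41.3]
```

>>> arm_command:
  translation:
    - [0, 0, 0]
    - [0, 0, 0]
    - [0, 0, 0]
    - [0, -0.4, 0]
    - [0, -0.9, 0]
  rotation:
    - [0, 0, 0]
    - [0, 0, 0]
    - [0, 0, 0]
    - [0, 0, 0]
    - [0, 0, 0]
  grip: [-1, -1, -1, -1, -1]

```text
time_s: 16.2
position: [0.6555, 0.1519, 0.2621]
tcp_rot: [[0.895, 0.078, 0.44], [-0.368, -0.431, 0.824], [0.254, -0.899, -0.357]]
force: [1.5, 1.0, 0.5]
opening: 0.524
```

>>> arm_command:
  translation:
    - [0, -1, 0]
    - [0, -1, 0]
    - [0, -1, 0]
    - [0, -1, 0]
    - [0, -1, 0]
  rotation:
    - [0, 0.14, 0]
    - [0, 0.28, 0]
    - [0, 0.42, 0]
    - [0, 0.56, 0]
    - [0, 0.7, 0]
  grip: [-1, -1, -1, -1, -1]

```text
time_s: 16.7
position: [0.65, 0.1875, 0.3362]
tcp_rot: [[0.364, 0.084, 0.928], [-0.827, -0.43, 0.363], [0.429, -0.899, -0.087]]
force: [-0.5, 0.2, -1.8]
opening: 0.957
```

```bash
python3 - <<'E'
from h import *
np.set_printoptions(precision=3,suppress=True)
s=bot.read_state();T=np.array(s["tcp_rot"]);print(s["position"],s["joint_positions"],s["opening"],s["time_s"])
pan=.122;Rz=R.from_euler('z',pan).as_matrix()
a=np.radians(26);xt=np.array([np.cos(a),0,np.sin(a)]);yt=np.array([np.sin(a),0,-np.cos(a)])
G=S@Rz@np.c_[xt,yt,[0,1,0]]
g=Rz@np.array([-37,0,223.]); ax=Rz@-yt
print("rot share",R.from_matrix(T.T@G).as_rotvec(degrees=True)/60)
for h in(95,6): 
  d=stw(g+h*ax)-s["position"]; print(h,stw(g+h*ax),"tool share now",T.T@d/.08,"in G",G.T@d/.08)
E
```

```text
[0.65  0.187 0.336] [ 17.144  33.108  66.157 -25.954  84.298  -1.937] 0.9571474367752371 16.7
rot share [ 0.049  0.089 -0.005]
95 [0.484 0.118 0.308] tool share now [-0.187  0.51  -2.206] in G [ 0.019  0.397 -2.237]
6 [0.496 0.081 0.228] tool share now [-0.178  1.621 -2.15 ] in G [ 0.019  1.509 -2.237]
```

>>> arm_command:
  translation:
    - [0, 0, 0]
    - [0, 0, 0]
    - [0, 0, 0]
  rotation:
    - [0.05, 0.09, 0]
    - [0.05, 0.09, 0]
    - [0.05, 0.09, 0]
  grip: [-1, -1, -1]

```text
time_s: 17.0
position: [0.6496, 0.187, 0.336]
tcp_rot: [[0.283, 0.132, 0.95], [-0.856, -0.413, 0.312], [0.433, -0.901, -0.004]]
force: [0.1, -0.0, -0.2]
opening: 1.002
```

>>> arm_command:
  translation:
    - [0, 0, -0.75]
    - [0, 0, -0.75]
    - [0, 0, -0.75]
  rotation:
    - [0, 0, 0]
    - [0, 0, 0]
    - [0, 0, 0]
  grip: [-1, -1, -1]

```text
time_s: 17.3
position: [0.5912, 0.1682, 0.3362]
tcp_rot: [[0.283, 0.131, 0.95], [-0.856, -0.413, 0.312], [0.433, -0.901, -0.005]]
force: [0.2, 0.0, 0.1]
opening: 0.998
```

>>> arm_command:
  translation:
    - [0, 0, -0.75]
    - [0, 0, -0.75]
    - [0, 0, -0.75]
  rotation:
    - [0, 0, 0]
    - [0, 0, 0]
    - [0, 0, 0]
  grip: [-1, -1, -1]

```text
time_s: 17.6
position: [0.5357, 0.15, 0.3372]
tcp_rot: [[0.281, 0.133, 0.95], [-0.856, -0.412, 0.311], [0.433, -0.901, -0.002]]
force: [1.1, 0.5, 1.0]
opening: 0.996
```

>>> arm_command:
  translation:
    - [0, 0, -0.75]
    - [0, 0, -0.75]
    - [0, 0, -0.75]
    - [0, 0, -0.75]
  rotation:
    - [0, 0, 0]
    - [0, 0, 0]
    - [0, 0, 0]
    - [0, 0, 0]
  grip: [-1, -1, -1, -1]

```text
time_s: 18.0
position: [0.4813, 0.132, 0.3377]
tcp_rot: [[0.28, 0.136, 0.95], [-0.857, -0.411, 0.311], [0.433, -0.901, 0.002]]
force: [0.2, -0.1, -0.1]
opening: 1.0
```

```bash
python3 - <<'E'
from h import *
np.set_printoptions(precision=3,suppress=True)
s=bot.read_state();T=np.array(s["tcp_rot"]);c=cap("wrist");cv2.imwrite("pics/g.png",c["image"])
Rz=R.from_euler('z',.122).as_matrix();A=Rz@[-.438,0,.899];g=Rz@[-37,0,223.]
print(proj(c,stw(g)),proj(c,stw(g+14*A)),pts("wrist","screw_right_grip")[:1])
print("share",T.T@(stw(g+6*A)-s["position"])/.08)
for t in("mark_cross","mark_ring","spot"): print(t,[(p,f,tost(onz(c,p,.025))) for p,f in pts("wrist",t)[:1]])
E
```

```text
[[256.05  186.268]] [[256.063 191.134]] [(array([250.982, 184.819]), 0.65)]
share [ 0.007  1.519 -0.024]
mark_cross [(array([254.925,  98.918]), 0.59, array([-14.054,  -3.297,  25.   ]))]
mark_ring []
spot []
```

View pics/g.png

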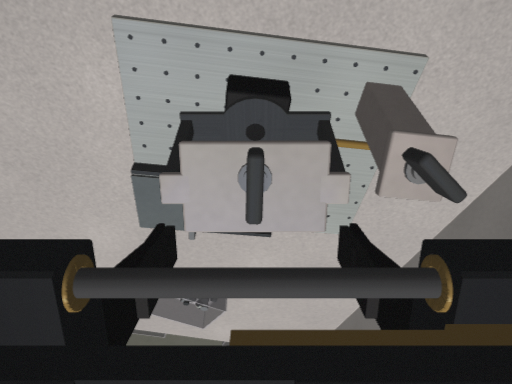

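The right wing is centred at (254,187) and upright in the image, as expected. Descending on it and closing.

>>> arm_command:
  translation:
    - [0, 0.4, -0.02]
    - [0, 0.76, -0.03]
    - [0, 0.76, -0.03]
  rotation:
    - [0, 0, 0]
    - [0, 0, 0]
    - [0, 0, 0]
  grip: [-1, -1, -1]

```text
time_s: 18.55
position: [0.4825, 0.1041, 0.2787]
tcp_rot: [[0.283, 0.124, 0.951], [-0.856, -0.414, 0.309], [0.432, -0.902, -0.011]]
force: [-1.0, 0.2, 0.3]
opening: 1.001
```

>>> arm_command:
  translation:
    - [0, 0.4, 0]
    - [0, 0.75, 0]
    - [0, 0.75, 0]
  rotation:
    - [0, 0, 0]
    - [0, 0, 0]
    - [0, 0, 0]
  grip: [-0.7, -0.6, -0.5]

```text
time_s: 18.85
position: [0.4912, 0.0799, 0.226]
tcp_rot: [[0.282, 0.127, 0.951], [-0.856, -0.414, 0.309], [0.433, -0.902, -0.008]]
force: [-0.0, -0.2, -0.9]
opening: 0.813
```

>>> arm_command:
  translation:
    - [0, 0, 0]
    - [0, 0, 0]
    - [0, 0, 0]
    - [0, 0, 0]
    - [0, 0, 0]
  rotation:
    - [0, 0, 0]
    - [0, 0, 0]
    - [0, 0, 0]
    - [0, 0, 0]
    - [0, 0, 0]
  grip: [1, 1, 1, 1, 1]

```text
time_s: 19.35
position: [0.4922, 0.081, 0.2283]
tcp_rot: [[0.281, 0.133, 0.95], [-0.856, -0.412, 0.311], [0.433, -0.901, -0.002]]
force: [0.0, -0.5, 0.1]
opening: 0.38
```

>>> arm_command:
  translation:
    - [0, 0, 0]
    - [0, 0, 0]
    - [0, 0, 0]
    - [0, 0, 0]
    - [0, 0, 0]
  rotation:
    - [0, 0, 0]
    - [0, 0, 0]
    - [0, 0, 0]
    - [0, 0, 0]
    - [0, 0, 0]
  grip: [1, 1, 1, 1, 1]

```text
time_s: 19.85
position: [0.4956, 0.0819, 0.228]
tcp_rot: [[0.28, 0.139, 0.95], [-0.857, -0.409, 0.313], [0.432, -0.902, 0.005]]
force: [6.7, 2.5, -4.6]
opening: 0.16
```

```bash
python3 sp.py scene top
```

```text
scene red [201.5 227. ] 6 [189.5  23.3  25. ]
cross [207.1 221.9] 0.52 [170.3   7.7  25. ]
top red [290.8 180.8] 6 [189.  26.  25.]
cross [283.1 185.3] 0.55 [159.   14.1  25. ]
[495.6  81.9 228. ] [ 7.4  1.5 -3.9] [ 0.7 -0.7  0.4] 0.15418830063295405 20.15 [ 10.6  24.2 102.9 -32.1  53.6  11.9]
```

>>> arm_command:
  translation:
    - [0, 0, 0]
    - [0, 0, 0]
    - [0, 0, 0]
    - [0, 0, 0]
    - [0, 0, 0]
  rotation:
    - [0, 0.12, 0]
    - [0, 0.24, 0]
    - [0, 0.36, 0]
    - [0, 0.47, 0]
    - [0, 0.47, 0]
  grip: [1, 1, 1, 1, 1]

```text
time_s: 20.65
position: [0.496, 0.082, 0.228]
tcp_rot: [[-0.204, 0.14, 0.969], [-0.903, -0.409, -0.131], [0.378, -0.902, 0.21]]
force: [7.3, 1.4, -4.6]
opening: 0.157
```

>>> arm_command:
  translation:
    - [0, 0, 0]
    - [0, 0, 0]
    - [0, 0, 0]
    - [0, 0, 0]
    - [0, 0, 0]
  rotation:
    - [0, 0.12, 0]
    - [0, 0.24, 0]
    - [0, 0.36, 0]
    - [0, 0.47, 0]
    - [0, 0.47, 0]
  grip: [1, 1, 1, 1, 1]

```text
time_s: 21.15
position: [0.4964, 0.0819, 0.2281]
tcp_rot: [[-0.637, 0.141, 0.758], [-0.734, -0.409, -0.542], [0.234, -0.902, 0.364]]
force: [8.7, 1.2, -3.6]
opening: 0.159
```

```bash
python3 sp.py scene top; python3 - <<'E'
from h import *
ims=[]
for n,(x,y) in(("scene",(202,222)),("top",(289,185))):
    a=np.mean([eyes.capture(n)["image"][y-20:y+20,x-20:x+20].astype(float) for _ in range(3)],0)
    ims.append(cv2.resize(np.clip(a*1.4,0,255).astype(np.uint8),(400,400),interpolation=cv2.INTER_CUBIC))
cv2.imwrite("pics/i.png",np.hstack(ims))
E
```

```text
scene red [209. 225.] 5 [166.   20.1  25. ]
top red [284.3 183. ] 7 [164.7  21.8  25. ]
cross [282.6 185.8] 0.39 [157.1  12.6  25. ]
[496.4  81.9 228.1] [ 8.6  0.5 -4.7] [ 0.6 -1.   0.6] 0.1568441832479231 21.45 [ 10.5  24.2 102.8 -32.1  53.6  68.3]
```

View pics/i.png

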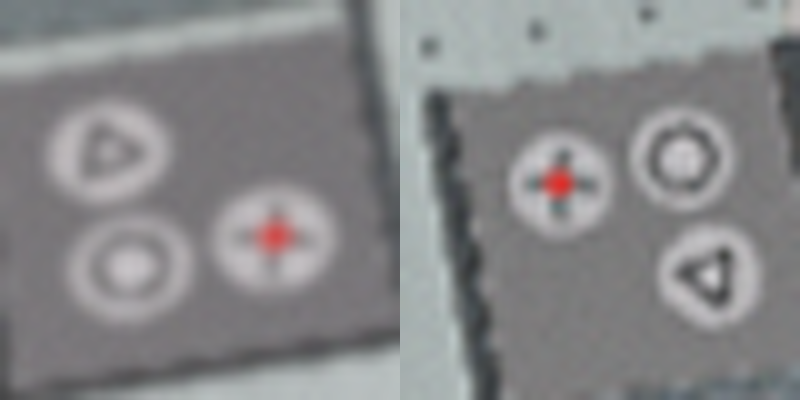

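The red spot sits on the middle of the cross in both views: (275,237) in the left panel and (560,184) in the right. I'll release and back off.

>>> arm_command:
  translation:
    - [0, 0, 0]
    - [0, 0, 0]
    - [0, 0, 0]
    - [0, 0, 0]
    - [0, 0, 0]
  rotation:
    - [0, 0, 0]
    - [0, 0, 0]
    - [0, 0, 0]
    - [0, 0, 0]
    - [0, 0, 0]
  grip: [-1, -1, -1, -1, -1]

```text
time_s: 22.25
position: [0.4916, 0.0806, 0.2275]
tcp_rot: [[-0.636, 0.131, 0.76], [-0.732, -0.413, -0.542], [0.243, -0.901, 0.358]]
force: [0.2, -0.0, -0.2]
opening: 0.526
```

>>> arm_command:
  translation:
    - [0, -0.3, 0]
    - [0, -0.7, 0]
    - [0, -1, 0]
    - [0, -1, 0]
  rotation:
    - [0, 0, 0]
    - [0, 0, 0]
    - [0, 0, 0]
    - [0, 0, 0]
  grip: [-1, -1, -1, -1]

```text
time_s: 22.65
position: [0.4829, 0.115, 0.3027]
tcp_rot: [[-0.636, 0.138, 0.759], [-0.734, -0.411, -0.541], [0.237, -0.901, 0.363]]
force: [0.1, 0.3, -0.4]
opening: 0.896
```

>>> arm_command:
  translation:
    - [0, -0.8, 0]
    - [0, -0.8, 0]
    - [0, -0.8, 0]
    - [0, -0.8, 0]
  rotation:
    - [0, 0, 0]
    - [0, 0, 0]
    - [0, 0, 0]
    - [0, 0, 0]
  grip: [-1, -1, -1, -1]

```text
time_s: 23.05
position: [0.4723, 0.1395, 0.356]
tcp_rot: [[-0.636, 0.129, 0.761], [-0.732, -0.413, -0.541], [0.244, -0.901, 0.357]]
force: [-0.4, -0.6, -0.8]
opening: 1.0
```

```bash
python3 sp.py scene top; python3 - <<'E'
from h import *
ims=[]
for n,(x,y) in(("scene",(202,222)),("top",(289,185))):
    a=np.mean([eyes.capture(n)["image"][y-20:y+20,x-20:x+20].astype(float) for _ in range(3)],0)
    ims.append(cv2.resize(np.clip(a*1.4,0,255).astype(np.uint8),(400,400),interpolation=cv2.INTER_CUBIC))
cv2.imwrite("pics/j.png",np.hstack(ims))
E
```

```text
scene red [209. 225.] 5 [166.   20.1  25. ]
cross [206.5 220.1] 0.55 [171.3   0.7  25. ]
top red [284.3 183. ] 7 [164.7  21.8  25. ]
cross [284.9 184.5] 0.49 [165.8  16.   25. ]
spot net [214.  136.1] 0.2 [-58.3 234.1  25. ]
[472.7 139.5 356.4] [0.1 0.2 0.5] [0.1 0.2 0. ] 1.0010936024550376 23.35 [ 17.8  15.4  92.5 -26.8  74.1  64. ]
```

View pics/j.png

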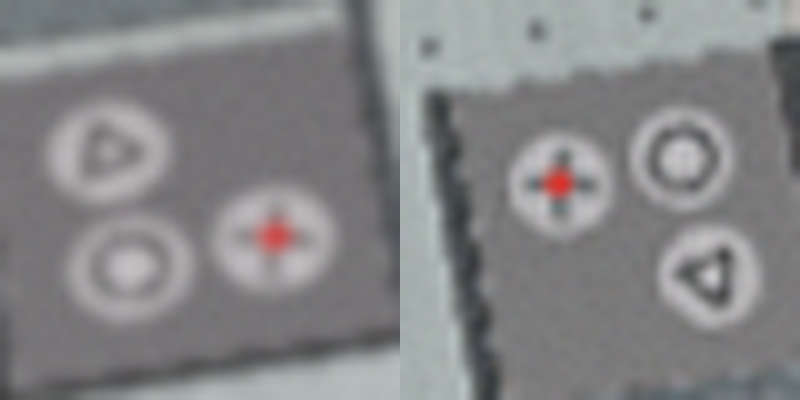

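The spot is unchanged and centred on the cross after release. The plate is clear and the force reads zero.

```bash
python3 -c "
from rig import bot
print(bot.hand_in())"
```

```text
the job is handed in; nothing more can be done
None
```

I lined up the laser spot on the cross and handed the job in at about 23 s; the hand-in reports no verdict.

**What I did:** I gripped the cover's tab and slid the cover to its end stop. It had started about 15 mm ajar. I then turned the left screw to about +0.94 rad and the right one by about -0.98 rad, let go of both and backed the arm off.

**Last checks:**
- **Spot:** after release it sits on the centre of the cross in both the scene and top views, to within about 1–2 mm by eye. It did not move when I let go.
- **Cover:** the plate is fully clear, and I measured about 119–120 mm of travel when the cover reached the stop.
- **Contact:** the force reads about zero and the gripper is open, well above everything.
- **Bystanders:** the arm stayed well away from the bin, bearing and spanner. I did not measure their positions again at the end.

**Checks that disagreed:**
- **Cross position:** the network's point for the cross in the two fixed cameras was 6–20 mm off, so I went by the wrist view and enlarged crops instead.
- **Force on the stop:** pulling the cover against its end stop briefly read about 60 N at the wrist. That is under the 120 N wrist limit; the 40 N limit is for the arm or gripper body, and the pull was through the finger pads.

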